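# Secure a clevis pin with its R-clip

### The arm

A 6-joint arm with a two-finger parallel gripper is mounted at the origin on a cart in front of the work surface, level with it; the furniture and walls round the work are solid. World frame = base frame: x ahead of the robot, y to its left, z up, the work surface at z = 0. Lengths are in m, angles in rad, forces in N, time in s.
With the tool pointing down it reaches from about 0.425 to 0.95 m from the base axis. Payload 3.5 kg.
Tool frame: the origin (TCP) lies on the centre line of the jaws, within the pads' length; the fingertips stand 17 mm ahead of it and the grasp point (between the pads) lies 2 mm behind it; z points along the fingers, y is the line along which they close (so a half turn about z gives the same grasp; the last joint's range is limited). The gripper opens to 85 mm and grips with 20 to 120 N. Pads are 22 mm wide; open, the fingers measure 114 mm over their backs; the gripper's body (76 mm by 85 mm) begins 54 mm behind the grasp point. The pads swing forward as they close: fully open they stand 13 mm farther back than shut.
Start: joints at [1.092, 0.286, 1.577, -0, 1.279, -0.15], TCP at [0.218, 0.639, 0.248] pointing down, gripper open.
Joint ranges: [-2.77, 2.77], [-0.9, 2.22], [0.21, 2.48], [-1.53, 4.67], [0.24, 2.81], [-2.84, 2.84]. Speed limits (rad/s): [2.79, 2.79, 3.14, 3.14, 3.14, 3.14].

### API

Orientations are given as a unit quaternion [x, y, z, w].
In Python, from plant import ctrl gives the robot as it stands. The module is installed in compiled form; this text tells all that it offers.
- The arm moves only by the tool drive_tool, never from a script. Its argument "moves" is a list of rows, each a list of 3 entries, a list of its own where there are three numbers: the turn, a rotation vector about the tool's x, y, z in rad, then the shift along the tool's x, y, z in m, then the finger opening in m, from 0 to 0.0854. A call has 1 to 5 rows; each row shifts and turns the commanded pose from where the row before left it, along the tool's axes as they then stand; what a row does not reach is not made up. A row lasts 1/8 s, in which the tool goes at most 62.5 mm and 10.7 degrees, less where a joint would pass 70% of its speed; a pose out of reach is approached as far as the arm can. A call with a gripper value outside its range is refused whole. The fingers move at their own pace and stop on an object; "grip_force" is the grip in N (left out, the last holds). Time passes only in rows, so rows that do not move let the fingers close. It gives the time, the measured TCP pose, the force, the opening and the grip force at its end, in the units of the state.
- ctrl.get_state(): the state, without advancing time (a new reading comes with each control period).
- ctrl.read_camera(name): name is "side" or "top"; returns a dict with "image" (420x560x3 uint8, red, green, blue), "fx", "fy", "cx", "cy" (pixels), "dist" ([k1, k2, p1, p2, k3] as OpenCV has them; the pictures are not rectified), "R" (3x3) and "t" (3): a world point X has camera coordinates R X + t. Camera axes: x right, y down, z forward; pixel columns grow to the right and rows downward; lengths in m; the calibration is good to about 2 mm. A picture is of the moment at which its call begins. There is no depth.
- ctrl.sign_off(): hands the job in; it is judged then, once.
The state is a dict: "time": time; "qpos": joint angles; "dq": joint speeds; "joint_efforts": joint torques, N m; "eef_pos": TCP position; "tcp_rot": TCP orientation; "contact_force": force on the tool from outside, world axes, zero at the start; "wrist_torque": the same for the moment, N m; "opening": opening from 0.0 (shut) to 1.0 (fully open); "finger_force": force on a finger pad.
Only numpy, scipy, OpenCV 4.12 (cv2) and the standard library are available. Lean on these libraries where they do the work, as an engineer would, in place of code of your own. Each camera call takes 0.05 s, during which the arm holds its last target. There are 200 camera calls.

### The job

Take the R-clip out of its rack and lock the clevis pin with it: from above, feel for the cross hole in the free end of the pin, put the clip's straight leg down through it and push until the bow springs over the pin, then let go of the clip. The pin can stand further in or out, so the hole is not always in the same place; do not force anything - 20 N on the pin or bracket already bends the clip - and leave the other things on the bench where they are.

Things in the scene. Friction and masses are not known exactly. Their poses are not given: they have to be found in the camera images.
- r_clip_eye (a point): Centre of the eye (top coil) of the loose R-clip: 5 mm steel wire, 60 g, 80.5 mm tall. Eye 25 mm across, 10.5 mm thick: grip its flat sides (across y). z up, x from the straight leg to the sprung bow, y across the thickness. Leg: round, 5 mm, parallel to z at x = -10 mm, rounded end 68 mm below. Bow's flared end 53.5 mm below, lip 47 mm below. Fully home, this point is 36 mm above the pin's axis.
- r_clip_tip (a point): Lower end of the clip's straight leg, on the leg's axis; same axes as the eye (eye at x = +10, z = +68 mm from here). At the start it stands on the bench. Fully home it is 32 mm below the pin's axis.
- r_clip_bow (a joint): Spread of the clip's sprung bow, rad: 0 relaxed, about 0.1 as its lip passes the pin's widest part, near 0 again once sprung over. It meets the pin when the clip is 20 mm above home, needs a push of up to about 10 N while it pinches the pin, and snaps about 10 mm above home, then pulls itself down.
- clevis: Bracket fixed to the bench; origin on the bench under its middle, z up, y along the pin to its free drilled end, x across the pin (link bar points to +x). Foot 72 (x) x 76 (y) x 10 mm; cheeks' outer faces at y = -23 and +23 mm, tops 85 mm high. Horizontal steel pin, 20 mm diameter, axis 72 mm above the bench. The clip's bow may hang on either side of the pin.
- pin_mid (a point): Fixed point on the pin's axis (y = 62 mm, z = 72 mm in the clevis frame; same axes), middle of the hole's range. Vertical cross hole 6.6 mm wide, right through the pin, 12 mm from its free end. Pin cannot turn but can slide along y, held by about 14 N friction: the hole is up to 12 mm either way from this point, and that is not reported.
- clip_rack: Black slotted block fixed to the bench, 46 (x) x 100 (y) x 40 mm, origin under its centre; three through slots 20 (x) x 7 (y) mm, 32 mm apart along y. The clip stands in the middle slot, its x along the block's x, the eye above the block (68 mm above the bench).
- hex_bolt: hexagon-headed bolt lying on the bench, 60x39x22 mm; bystander
- coil_spring: small coil spring lying on the bench, 50x30x16 mm; bystander
- bearing_race: flat steel ring (bearing race), 72 mm across, 18 mm high; bystander
- tape_roll: roll of tape lying flat, 64 mm across, 19 mm high; bystander
Things that resemble listed ones, but are neither listed nor needed, are in the scene too. Of the things shaped like the part that bears r_clip_eye, the bare steel one is meant.

How it is judged:
By the outcome, as a careful person would: the job done as asked, in the order asked, and still so for the second after the job is handed in, with the robot touching nothing.
It also fails if it takes over 67 s, if anything falls off the work surface, if the arm or the gripper's body presses on something with over 40 N, if the wrist force passes 120 N, or if a joint passes its speed limit or range.

## Working session

There is one attempt and no reset: what is moved stays moved. The work goes in short steps, Python scripts to look and compute and a tool call to move; the robot and the scene stay as the last step left them, time stands still between calls to the robot, and variables do not carry over. Pictures are saved under pics/ and viewed, at most 12 in all, crops included, and the job is handed in when it is done.

Besides the shell and the picture viewer there is one more tool, called after ">>>" as name(argument=value, ...), one argument or row to a line, values as JSON. drive_tool: Moves the arm, as the interface text tells. Its arguments: {"type":"object","properties":{"moves":{"type":"array","items":{"type":"array"}},"grip_force":{"type":"number"}},"required":["moves"]}

```bash
mkdir -p pics
cat > h.py <<'E'
import numpy as np,cv2,pickle
from plant import ctrl
def cam(n):
    c=ctrl.read_camera(n); pickle.dump(c,open(n+'.pkl','wb')); return c
def load(n): return pickle.load(open(n+'.pkl','rb'))
def K(c): return np.array([[c['fx'],0,c['cx']],[0,c['fy'],c['cy']],[0,0,1.]])
def ray(c,p):
    u=cv2.undistortPoints(np.array([[p]],float),K(c),np.array(c['dist'],float))[0,0]
    R=np.array(c['R']);t=np.array(c['t']); return -R.T@t, R.T@np.array([u[0],u[1],1])
def atz(c,p,z):
    o,d=ray(c,p); return o+d*(z-o[2])/d[2]
def proj(c,X):
    return cv2.projectPoints(np.atleast_2d(np.array(X,float)),cv2.Rodrigues(np.array(c['R']))[0],np.array(c['t'],float),K(c),np.array(c['dist'],float))[0][:,0]
def tri(a,p,b,q):
    A=[];r=[]
    o1,d1=ray(a,p);o2,d2=ray(b,q)
    for o,d in((o1,d1),(o2,d2)):
        d=d/np.linalg.norm(d);P=np.eye(3)-np.outer(d,d);A.append(P);r.append(P@o)
    X=np.linalg.lstsq(np.vstack(A),np.hstack(r),rcond=None)[0]
    return X
def crop(c,x0,y0,x1,y1,s,f): cv2.imwrite('pics/'+f,cv2.resize(c['image'][y0:y1,x0:x1,::-1],None,fx=s,fy=s,interpolation=cv2.INTER_CUBIC))
E
python3 - <<'E'
from h import *
a=cam('top');b=cam('side')
cv2.imwrite('pics/a.png',np.vstack([a['image'],b['image']])[:,:,::-1][:, :] if 0 else a['image'][:,:,::-1]);cv2.imwrite('pics/b.png',b['image'][:,:,::-1])
for c in(a,b):print(-np.array(c['R']).T@c['t'],c['R'],c['fx'])
s=ctrl.get_state();print(s)
E
```

```text
[0.44479876 0.14183509 0.98332177] [[-0.01879133 -0.9997099   0.01506641]
 [-0.99104087  0.01663121 -0.13251945]
 [ 0.13223043 -0.01742164 -0.99106589]] 445.4694234852971
[0.35919235 0.90583471 0.53025471] [[-0.96117497 -0.27480485  0.02499951]
 [-0.15637136  0.46779876 -0.86989213]
 [ 0.22735584 -0.84002775 -0.49260806]] 440.95580590114156
{'time': 0.1, 'qpos': array([ 1.09197210e+00,  2.87117709e-01,  1.57805618e+00,  2.70677620e-05,
        1.27860594e+00, -1.49977944e-01]), 'dq': array([ 0.00010024, -0.00188961, -0.00302362, -0.00052398, -0.00256471,
       -0.00053005]), 'joint_efforts': array([ 8.76234444e-04, -4.07291365e+01, -2.93702173e+01, -1.67611092e-04,
        3.43422551e-03,  2.31165247e-07]), 'eef_pos': array([0.21767952, 0.63833677, 0.24704452]), 'tcp_rot': array([ 1.63687043e-01,  9.86511711e-01, -1.03597564e-03, -3.50509674e-04]), 'contact_force': array([0.47975172, 0.4159245 , 0.69935947]), 'wrist_torque': array([ 0.0182871 , -0.05035363, -0.03452353]), 'finger_force': 0.0, 'opening': 1.0006928298209694}
```

View pics/a.png

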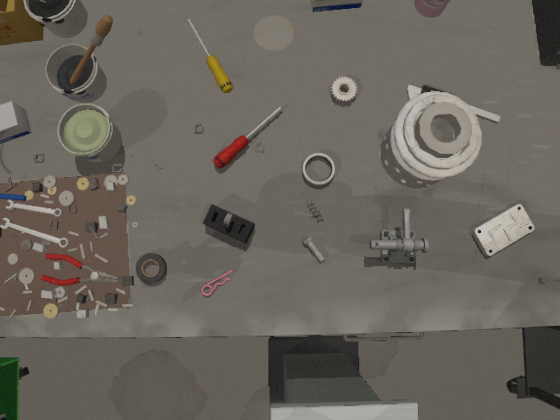

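View pics/b.png

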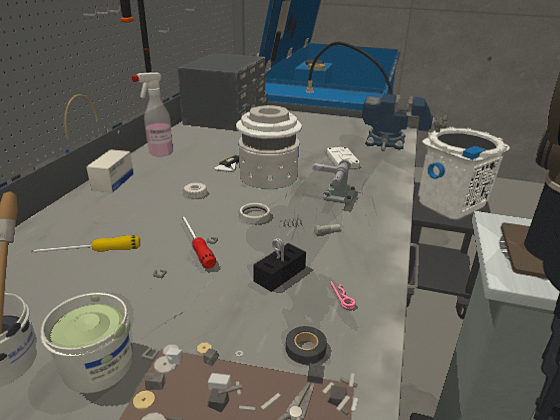

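Two clip-like things: the steel clip standing in the black rack (top 229,218; side 279,245) and the pink clip lying on the bench (top 216,283; side 343,295). I choose the bare steel one in the rack. The clevis is at top (400,246). Next, close crops.

Run:
```python
from h import *
a=load('top');b=load('side')
def cr(c,x0,y0,x1,y1): return cv2.resize(c['image'][y0:y1,x0:x1,::-1],(400,300),interpolation=cv2.INTER_CUBIC)
# 80x60 at x5
I=np.vstack([np.hstack([cr(a,190,190,270,250),cr(a,355,205,435,265)]),np.hstack([cr(b,240,230,320,290),cr(b,300,150,380,210)])])
cv2.imwrite('pics/c.png',I)
```

```text
(no output)
```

View pics/c.png

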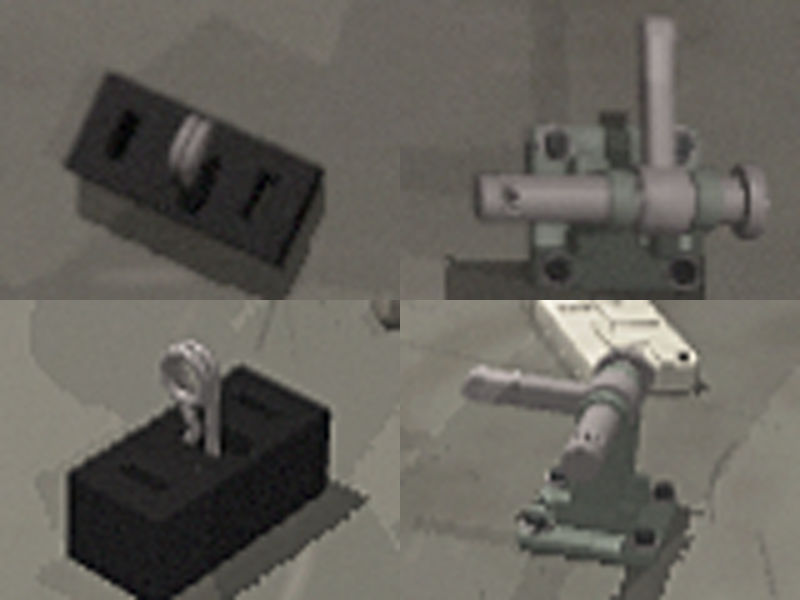

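Run:
```python
from h import *
a=load('top');b=load('side')
P=lambda u,v,x,y:((u+.5)/5-.5+x,(v+.5)/5-.5+y)
C=np.array([atz(a,P(u,v,190,190),.04) for u,v in[(108,72),(325,172),(280,268),(66,165)]])
print('rack',C.mean(0),C)
print(np.linalg.norm(np.diff(C,axis=0),axis=1))
L=(C[0]+C[3]-C[1]-C[2])/2; th=np.arctan2(L[1],L[0]);W=(C[0]+C[1]-C[2]-C[3])/2
print('long ang',np.degrees(th),'short',np.degrees(np.arctan2(W[1],W[0])))
e=tri(a,P(187,143,190,190),b,P(188,70,240,230));print('eye',e, atz(a,P(187,143,190,190),.075))
S=np.array([atz(b,P(u,v,240,230),.04) for u,v in[(68,170),(240,66),(330,108),(150,222)]])
print('rack side',S.mean(0))
h=tri(a,P(110,197,355,205),b,P(187,138,300,150));print('hole',h,atz(a,P(110,197,355,205),.082),atz(b,P(187,138,300,150),.082))
p=atz(a,P(78,197,355,205),.072);q=atz(a,P(345,202,355,205),.072);print('pin',p,q,np.degrees(np.arctan2(*(p-q)[[1,0]])))
# foot bolts z~.012
for u,v in[(157,142),(285,145),(157,270),(283,270)]:print(atz(a,P(u,v,355,205),.012))
# link bar
print('bar',atz(a,P(257,20,355,205),.072),atz(a,P(262,160,355,205),.072))
```

```text
rack [0.54155187 0.24319648 0.04      ] [[0.5838473  0.28008065 0.04      ]
 [0.53933098 0.18767987 0.04      ]
 [0.49887075 0.20714024 0.04      ]
 [0.54415844 0.29788517 0.04      ]]
[0.10256514 0.04489695 0.10141803]
long ang 63.87935213411298 short -24.93582462083563
eye [0.54911061 0.24286634 0.07104942] [0.54871889 0.24244108 0.075     ]
rack side [0.54402275 0.24209624 0.04      ]
hole [ 0.48984429 -0.06159548  0.08239963] [ 0.48986671 -0.06168542  0.082     ] [ 0.48995841 -0.06245892  0.082     ]
pin [ 0.49063818 -0.05066144  0.072     ] [ 0.48621628 -0.1622076   0.072     ] 87.72987500109375
[ 0.51711435 -0.09947043  0.012     ]
[ 0.51465474 -0.15665426  0.012     ]
[ 0.4610548  -0.09686314  0.012     ]
[ 0.4597705  -0.15282496  0.012     ]
bar [ 0.56275429 -0.1292648   0.072     ] [ 0.50432089 -0.12819806  0.072     ]
```

Steel clip in rack at about (0.548, 0.242), yaw −26°; hole seen in the pin top at about (0.490, −0.062), clevis yaw about −2.3°. Moving.

>>> drive_tool(
  moves=[
    [[0,0,0.125],[0,0,0],0.045],
    [[0,0,0],[-0.052,-0.0235,0],0.045],
    [[0,0,0],[-0.052,-0.0235,0],0.045],
    [[0,0,0],[-0.052,-0.0235,0],0.045],
    [[0,0,0],[-0.052,-0.0235,0],0.045],
  ],
  grip_force=30,
)

```text
time: 0.72
eef_pos: [0.3643, 0.4615, 0.2478]
tcp_rot: [0.225, 0.974, -0.0, -0.0]
contact_force: [0.5, 0.0, 0.0]
opening: 0.528
finger_force: 0.0
```

>>> drive_tool(
  moves=[
    [[0,0,0],[-0.052,-0.0235,0],0.045],
    [[0,0,0],[-0.052,-0.0235,0],0.045],
    [[0,0,0],[-0.052,-0.0235,0],0.045],
    [[0,0,0],[-0.052,-0.0235,0],0.045],
    [[0,0,0],[-0.052,-0.0235,0.06],0.045],
  ],
)

```text
time: 1.35
eef_pos: [0.5409, 0.2532, 0.207]
tcp_rot: [0.226, 0.974, 0.002, 0.004]
contact_force: [0.8, 0.4, -0.3]
opening: 0.525
finger_force: 0.0
```

```bash
cat >> h.py <<'E'
from scipy.spatial.transform import Rotation as Ro
def rel(target,ang):
    s=ctrl.get_state();R=Ro.from_quat(s['tcp_rot']);M=R.as_matrix()
    y=np.degrees(np.arctan2(M[1,1],M[0,1]))
    Rt=np.array([[np.sin(np.radians(ang)),np.cos(np.radians(ang)),0],[-np.cos(np.radians(ang)),np.sin(np.radians(ang)),0],[0,0,1]])
    t=np.radians(ang);Rt=np.array([[-np.sin(t),np.cos(t),0],[np.cos(t),np.sin(t),0],[0,0,-1.]])
    print('t',s['time'],'pos',s['eef_pos'].round(4),'yang',y.round(2),'F',s['contact_force'].round(2),'T',s['wrist_torque'].round(3),'op',round(s['opening']*.0854,4),'ff',round(float(s['finger_force']),1))
    print('turn',(R.inv()*Ro.from_matrix(Rt)).as_rotvec().round(4),'shift in target axes',(Rt.T@(np.array(target)-s['eef_pos'])).round(4))
E
python3 -c "
from h import *
rel([.548,.242,.066],64)"
```

```text
t 1.35 pos [0.5409 0.2532 0.207 ] yang 63.93 F [ 0.81  0.42 -0.32] T [ 0.02   0.021 -0.033] op 0.0449 ff 0.0
turn [ 0.0066  0.0076 -0.0012] shift in target axes [-0.0113 -0.0069  0.141 ]
```

>>> drive_tool(
  moves=[
    [[0,0,0],[0,0,0.03],0.045],
    [[0,0,0],[0,0,0.03],0.045],
    [[0,0,0],[0,0,0],0.04],
    [[0,0,0],[0,0,0],0.04],
  ],
)

```text
time: 1.85
eef_pos: [0.5374, 0.2546, 0.1441]
tcp_rot: [0.225, 0.974, 0.0, 0.001]
contact_force: [0.8, 0.3, 0.9]
opening: 0.468
finger_force: 0.0
```

```bash
python3 -c "
from h import *
rel([.548,.242,.066],64)
a=cam('top');b=cam('side')
I=np.hstack([cv2.resize(c['image'][y:y+75,x:x+50,::-1],(400,600),interpolation=cv2.INTER_CUBIC) for c,x,y in((a,205,185),(b,255,210))])
cv2.imwrite('pics/d.png',I)"
```

```text
t 1.85 pos [0.5374 0.2546 0.1441] yang 64.01 F [0.8  0.31 0.9 ] T [-0.07  -0.036 -0.045] op 0.04 ff 0.0
turn [0.0009 0.001  0.0002] shift in target axes [-0.0151 -0.0067  0.0781]
```

View pics/d.png

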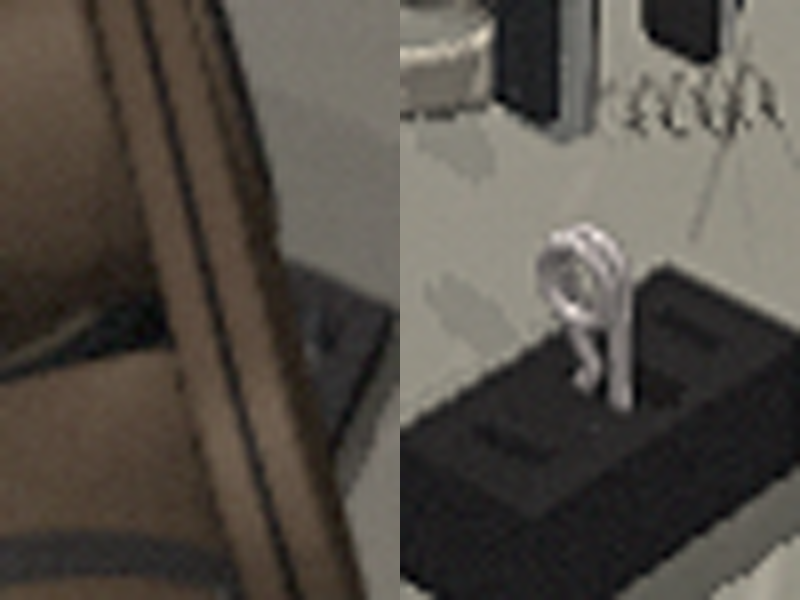

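```bash
python3 -c "
from h import *
b=load('side')
P=lambda u,v:((u+.5)/8-.5+255,(v+.5)/8-.5+210)
print(atz(b,P(183,276),.068),'leg',atz(b,P(221,407),.042))
x=np.array([.899,-.438,0])
for e in([.5478,.242,.068],[.546,.243,.068],[.549,.2426,.068]):
  e=np.array(e);print(((proj(b,[e,e-.01*x-[0,0,.026],e+[0,0,.0125]])-[255,210]+.5)*8-.5).round(0).tolist())"
```

```text
[0.54943376 0.23982691 0.068     ] leg [0.53578472 0.2526349  0.042     ]
[[187.0, 282.0], [216.0, 390.0], [188.0, 237.0]]
[[193.0, 286.0], [222.0, 394.0], [194.0, 241.0]]
[[181.0, 283.0], [210.0, 390.0], [182.0, 238.0]]
```

The side view shows the clip upright, with the eye at crop (581,276) and the leg at (620,407). This agrees with an eye at about (0.548, 0.242).

>>> drive_tool(
  moves=[
    [[0,0,0],[-0.015,-0.0065,0],0.04],
    [[0,0,0],[0,0,0],0.04],
    [[0,0,0],[0,0,0.028],0.04],
    [[0,0,0],[0,0,0.025],0.04],
    [[0,0,0],[0,0,0.025],0.04],
  ],
)

```text
time: 2.58
eef_pos: [0.5479, 0.2418, 0.0647]
tcp_rot: [0.225, 0.974, 0.0, 0.0]
contact_force: [0.4, 1.0, -0.5]
opening: 0.466
finger_force: 0.0
```

```bash
python3 -c "
from h import *
b=cam('side')
rel([.548,.242,.066],64)
crop(b,245,200,320,275,8,'e.png')"
```

```text
t 2.625 pos [0.5453 0.2411 0.0608] yang 63.97 F [-1.49  0.61 -1.33] T [-0.009  0.021 -0.038] op 0.0401 ff 0.0
turn [-0.0037 -0.0046 -0.0006] shift in target axes [-0.002   0.002  -0.0052]
```

View pics/e.png

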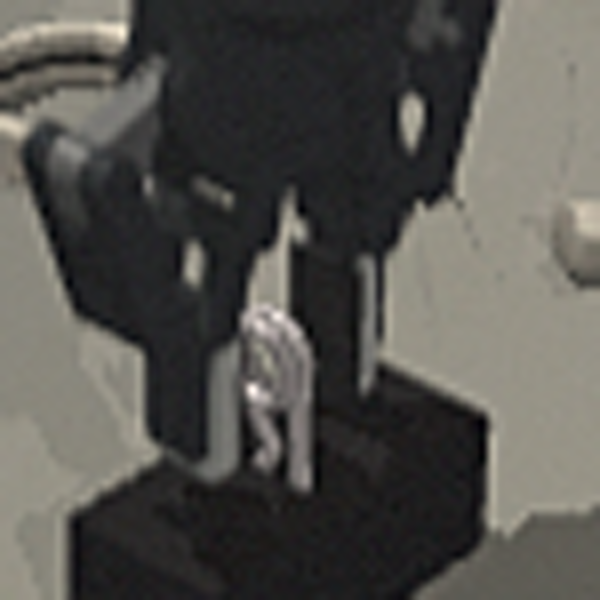

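Clip stands between the open pads, clear of both. Raise slightly and close.

>>> drive_tool(
  moves=[
    [[0,0,0],[0,0,-0.004],0.04],
    [[0,0,0],[0,0,0],0.04],
    [[0,0,0],[0,0,0],0.025],
  ],
)

```text
time: 3.0
eef_pos: [0.5486, 0.2422, 0.0708]
tcp_rot: [0.225, 0.974, 0.001, 0.001]
contact_force: [-0.2, 0.1, -0.6]
opening: 0.3
finger_force: 0.0
```

```bash
python3 -c "
from h import *
rel([.548,.242,.066],64)"
```

```text
t 3.0 pos [0.5486 0.2422 0.0708] yang 64.0 F [-0.19  0.11 -0.63] T [ 0.071 -0.001  0.037] op 0.0256 ff 0.0
turn [ 0.0019  0.0023 -0.    ] shift in target axes [ 0.0005 -0.0004  0.0048]
```

>>> drive_tool(
  moves=[
    [[0,0,0],[0,0,0.005],0.018],
    [[0,0,0],[0,0,0],0.018],
    [[0,0,0],[0,0,0],0.005],
    [[0,0,0],[0,0,0],0.005],
    [[0,0,0],[0,0,0],0.005],
  ],
  grip_force=30,
)

```text
time: 3.62
eef_pos: [0.5473, 0.2419, 0.0639]
tcp_rot: [0.225, 0.974, -0.0, -0.0]
contact_force: [-0.5, -0.1, 1.0]
opening: 0.114
finger_force: 33.5
```

```bash
python3 -c "
from h import *
rel([.548,.242,.066],64)"
```

```text
t 3.625 pos [0.5473 0.2419 0.0639] yang 64.0 F [-0.46 -0.08  0.97] T [0.003 0.079 0.008] op 0.0097 ff 33.5
turn [-0.0005 -0.0005  0.    ] shift in target axes [-0.0006  0.0004 -0.0021]
```

>>> drive_tool(
  moves=[
    [[0,0,0],[0,0,-0.015],0.005],
    [[0,0,0],[0,0,-0.03],0.005],
    [[0,0,0],[0,0,-0.035],0.005],
    [[0,0,0],[0,0,-0.035],0.005],
    [[0,0,0],[0,0,0],0.005],
  ],
  grip_force=60,
)

```text
time: 4.25
eef_pos: [0.55, 0.2427, 0.1844]
tcp_rot: [0.225, 0.974, 0.002, 0.004]
contact_force: [0.6, 0.4, -0.3]
opening: 0.109
finger_force: 62.6
```

```bash
python3 -c "
from h import *
b=cam('side')
rel([.4945,-.062,.19],87.7)
crop(b,220,150,320,275,4.8,'f.png')"
```

```text
t 4.3 pos [0.5485 0.2423 0.1816] yang 64.0 F [ 0.4  -0.   -0.83] T [-0.024  0.036 -0.014] op 0.01 ff 62.6
turn [ 0.0023  0.0038 -0.4136] shift in target axes [ 0.0418 -0.3062 -0.0084]
```

View pics/f.png

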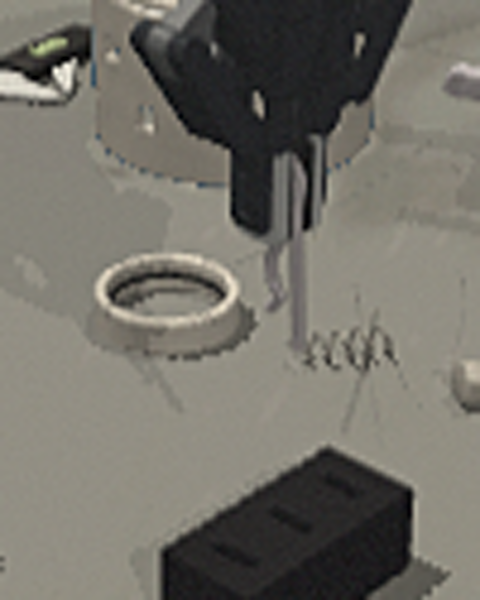

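The rack is empty and the clip hangs straight from the pads, leg tip at crop (298,348). Heading for the pin.

>>> drive_tool(
  moves=[
    [[0,0,-0.138],[0,0,0],0.005],
    [[0,0,-0.138],[0,0,0],0.005],
    [[0,0,-0.137],[0,0,0],0.005],
    [[0,0,0],[0.006,-0.05,0],0.005],
    [[0,0,0],[0.006,-0.05,0],0.005],
  ],
)

```text
time: 4.92
eef_pos: [0.53, 0.1417, 0.177]
tcp_rot: [0.02, 1.0, -0.0, -0.002]
contact_force: [1.0, 0.1, -0.2]
opening: 0.111
finger_force: 62.7
```

>>> drive_tool(
  moves=[
    [[0,0,0],[0.006,-0.05,0],0.005],
    [[0,0,0],[0.006,-0.05,0],0.005],
    [[0,0,0],[0.006,-0.05,0],0.005],
    [[0,0,0],[0.006,-0.045,0],0.005],
    [[0,0,0],[0,0,0],0.005],
  ],
)

```text
time: 5.55
eef_pos: [0.4982, -0.0534, 0.1775]
tcp_rot: [0.023, 1.0, 0.0, -0.001]
contact_force: [-0.1, 0.5, -0.9]
opening: 0.114
finger_force: 62.6
```

```bash
python3 -c "
from h import *
rel([.50,-.062,.16],87.7)"
```

```text
t 5.55 pos [ 0.4982 -0.0534  0.1775] yang 87.39 F [-0.12  0.46 -0.93] T [ 0.015 -0.034  0.029] op 0.0097 ff 62.6
turn [ 0.0007 -0.0028 -0.0054] shift in target axes [-0.0021 -0.0086  0.0175]
```

>>> drive_tool(
  moves=[
    [[0,0,-0.005],[-0.002,-0.009,0.008],0.005],
    [[0,0,0],[0,0,0.011],0.005],
    [[0,0,0],[0,0,0],0.005],
    [[0,0,0],[0,0,0],0.005],
  ],
)

```text
time: 6.05
eef_pos: [0.5012, -0.0597, 0.1597]
tcp_rot: [0.017, 1.0, 0.0, -0.0]
contact_force: [0.1, 0.1, -1.5]
opening: 0.11
finger_force: 62.6
```

```bash
python3 -c "
from h import *
b=cam('side');a=cam('top')
rel([.50,-.062,.155],87.7)
I=np.hstack([cv2.resize(c['image'][y:y+75,x:x+50,::-1],(400,600),interpolation=cv2.INTER_CUBIC) for c,x,y in((b,315,130),(a,350,205))])
cv2.imwrite('pics/g.png',I)"
```

```text
t 6.15 pos [ 0.5015 -0.06    0.1603] yang 88.0 F [-0.31  0.87 -0.62] T [-0.007 -0.08   0.011] op 0.0095 ff 62.6
turn [-0.0001  0.0006  0.0052] shift in target axes [ 0.0014 -0.002   0.0053]
```

View pics/g.png

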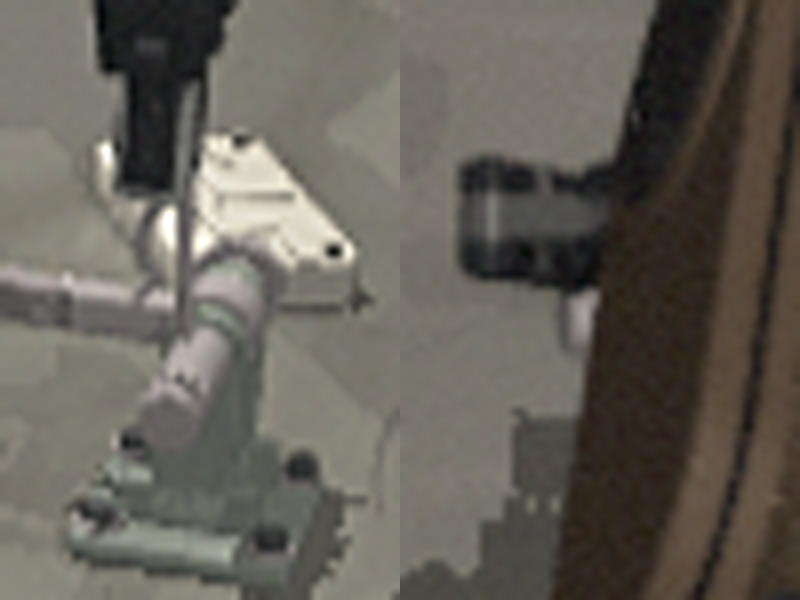

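```bash
python3 -c "
from h import *
b=load('side')
P=lambda u,v:((u+.5)/8-.5+315,(v+.5)/8-.5+130)
for z in(.0933,.0953,.0973):print(atz(b,P(182,340),z))
print('hole',atz(b,P(186,382),.082))
# predicted tip px for candidates
for T in([.4915,-.06,.0953],[.4915,-.062,.0953],[.4895,-.060,.0953],[.49,-.062,.082],[.488,-.062,.082]):
  print(T,((proj(b,[T])-[315,130]+.5)*8-.5).round(0).tolist())
# leg upper at 60mm up
T=np.array([.4915,-.06,.0953]);print(((proj(b,[T,T+[0,0,.05]])-[315,130]+.5)*8-.5).round(0).tolist())
c=cv2.resize(b['image'][160:190,322:352,::-1],(600,600),interpolation=cv2.INTER_NEAREST)
cv2.imwrite('pics/i.png',c)
"
```

```text
[ 0.49101938 -0.06738846  0.0933    ]
[ 0.49041599 -0.06293389  0.0953    ]
[ 0.4898126  -0.05847931  0.0973    ]
hole [ 0.48797576 -0.06246916  0.082     ]
[0.4915, -0.06, 0.0953] [[177.0, 343.0]]
[0.4915, -0.062, 0.0953] [[178.0, 341.0]]
[0.4895, -0.06, 0.0953] [[183.0, 344.0]]
[0.49, -0.062, 0.082] [[179.0, 382.0]]
[0.488, -0.062, 0.082] [[186.0, 383.0]]
[[177.0, 343.0], [191.0, 187.0]]
```

View pics/i.png

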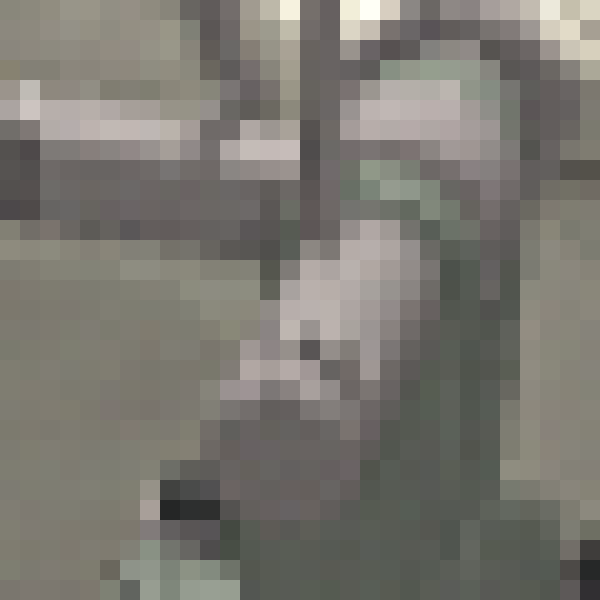

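The leg tip is about 5 px directly above the hole in the side view (tip 337.5,171.7; hole 337.6,177.5). Correct by 2 mm in each axis and start down.

>>> drive_tool(
  moves=[
    [[0,0,0.004],[0.002,-0.002,0],0.005],
    [[0,0,0],[0,0,0.005],0.005],
    [[0,0,0],[0,0,0.003],0.005],
    [[0,0,0],[0,0,0],0.005],
    [[0,0,0],[0,0,0],0.005],
  ],
)

```text
time: 6.78
eef_pos: [0.4991, -0.0624, 0.152]
tcp_rot: [0.02, 1.0, -0.0, -0.0]
contact_force: [-0.2, -0.2, -0.4]
opening: 0.111
finger_force: 62.6
```

```bash
python3 -c "
from h import *
b=cam('side')
rel([.4995,-.062,.147],87.7);rel([.4995,-.062,.147],87.7)
crop(b,315,150,365,190,15,'j.png')"
```

```text
t 6.825 pos [ 0.4992 -0.0624  0.1521] yang 87.72 F [ 0.04 -0.72 -0.85] T [-0.017 -0.011  0.02 ] op 0.0096 ff 62.6
turn [-0.      0.0001  0.0003] shift in target axes [-0.0003  0.0004  0.0051]
t 6.825 pos [ 0.4992 -0.0624  0.1521] yang 87.72 F [ 0.04 -0.72 -0.85] T [-0.017 -0.011  0.02 ] op 0.0096 ff 62.6
turn [-0.      0.0001  0.0003] shift in target axes [-0.0003  0.0004  0.0051]
```

View pics/j.png

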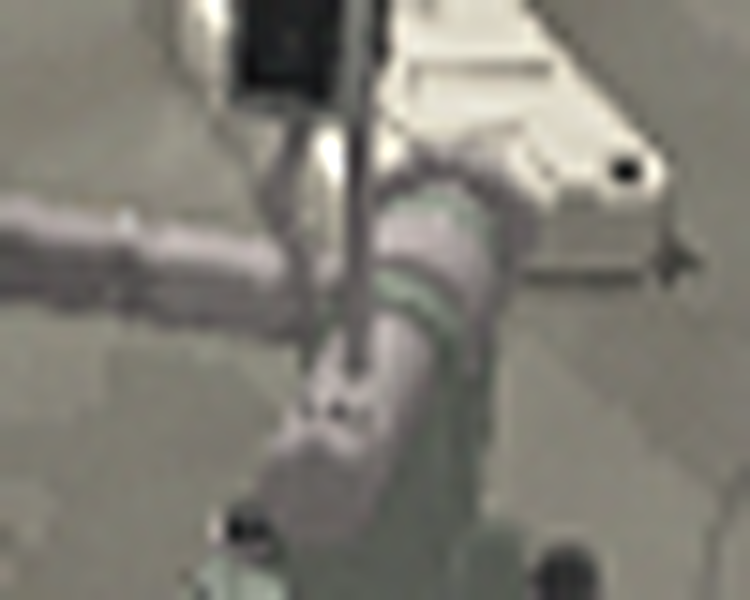

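>>> drive_tool(
  moves=[
    [[0,0,0],[-0.001,0.0005,0.002],0.005],
    [[0,0,0],[0,0,0.001],0.005],
    [[0,0,0],[0,0,0],0.005],
  ],
)

```text
time: 7.2
eef_pos: [0.5001, -0.0619, 0.1489]
tcp_rot: [0.02, 1.0, 0.0, -0.0]
contact_force: [-0.1, 0.7, -0.6]
opening: 0.112
finger_force: 62.6
```

>>> drive_tool(
  moves=[
    [[0,0,0],[0,0,0.001],0.005],
    [[0,0,0],[0,0,0],0.005],
  ],
)

```text
time: 7.45
eef_pos: [0.5001, -0.0619, 0.1479]
tcp_rot: [0.02, 1.0, 0.0, -0.0]
contact_force: [-0.6, 0.5, -0.5]
opening: 0.113
finger_force: 62.6
```

>>> drive_tool(
  moves=[
    [[0,0,0],[0,0,0.001],0.005],
    [[0,0,0],[0,0,0],0.005],
  ],
)

```text
time: 7.7
eef_pos: [0.5001, -0.0619, 0.1469]
tcp_rot: [0.02, 1.0, 0.0, -0.0]
contact_force: [0.4, 0.5, -0.5]
opening: 0.111
finger_force: 62.6
```

>>> drive_tool(
  moves=[
    [[0,0,0],[0,0,0.001],0.005],
    [[0,0,0],[0,0,0],0.005],
  ],
)

```text
time: 7.95
eef_pos: [0.5001, -0.0619, 0.1459]
tcp_rot: [0.02, 1.0, 0.0, -0.0]
contact_force: [0.5, -0.1, -0.5]
opening: 0.11
finger_force: 62.6
```

>>> drive_tool(
  moves=[
    [[0,0,0],[0,0,0.001],0.005],
    [[0,0,0],[0,0,0],0.005],
  ],
)

```text
time: 8.2
eef_pos: [0.5002, -0.0619, 0.1451]
tcp_rot: [0.02, 1.0, -0.0, 0.0]
contact_force: [0.4, 0.4, -1.7]
opening: 0.105
finger_force: 62.7
```

>>> drive_tool(
  moves=[
    [[0,0,0],[0,0,0.0005],0.005],
    [[0,0,0],[0,0,0],0.005],
  ],
)

```text
time: 8.45
eef_pos: [0.5003, -0.062, 0.1448]
tcp_rot: [0.02, 1.0, -0.0, 0.0]
contact_force: [-0.9, -0.4, 0.6]
opening: 0.115
finger_force: 62.7
```

```bash
python3 -c "
from h import *
rel([.5,-.062,.111],87.7)"
```

```text
t 8.45 pos [ 0.5003 -0.062   0.1448] yang 87.72 F [-0.85 -0.37  0.64] T [-0.09   0.007  0.023] op 0.0098 ff 62.7
turn [-0.0003  0.0004  0.0004] shift in target axes [0.0003 0.     0.0338]
```

>>> drive_tool(
  moves=[
    [[0,0,0],[0,0,0.001],0.005],
    [[0,0,0],[0,0,0],0.005],
  ],
)

```text
time: 8.7
eef_pos: [0.5007, -0.0625, 0.1437]
tcp_rot: [0.02, 1.0, -0.001, 0.001]
contact_force: [1.9, -2.3, -0.6]
opening: 0.115
finger_force: 62.7
```

```bash
python3 -c "
from h import *
rel([.5,-.062,.111],87.7)"
```

```text
t 8.7 pos [ 0.5007 -0.0625  0.1437] yang 87.73 F [ 1.87 -2.26 -0.55] T [-0.501 -0.372  0.054] op 0.0098 ff 62.7
turn [-0.0015  0.002   0.0006] shift in target axes [0.0007 0.0004 0.0327]
```

Lateral forces (+x, −y) show the rounded tip sitting on the hole's rim, so I follow them.

>>> drive_tool(
  moves=[
    [[0,0,0],[-0.001,-0.001,0],0.005],
    [[0,0,0],[0,0,0],0.005],
  ],
)

```text
time: 8.95
eef_pos: [0.5011, -0.0629, 0.1434]
tcp_rot: [0.02, 1.0, 0.0, -0.0]
contact_force: [1.3, -1.3, 0.0]
opening: 0.11
finger_force: 62.8
```

```bash
python3 -c "
from h import *
rel([.5,-.062,.111],87.7)"
```

```text
t 8.95 pos [ 0.5011 -0.0629  0.1434] yang 87.71 F [ 1.27 -1.34  0.02] T [-0.216 -0.136 -0.047] op 0.0094 ff 62.8
turn [ 0.0002 -0.0001  0.0002] shift in target axes [0.0011 0.0009 0.0324]
```

>>> drive_tool(
  moves=[
    [[0,0,0],[-0.0005,-0.0005,0],0.005],
    [[0,0,0],[0,0,0.001],0.005],
    [[0,0,0],[0,0,0],0.005],
  ],
)

```text
time: 9.32
eef_pos: [0.5014, -0.0633, 0.1423]
tcp_rot: [0.02, 1.0, 0.0, -0.0]
contact_force: [-0.1, -0.5, -1.6]
opening: 0.108
finger_force: 62.7
```

```bash
python3 -c "
from h import *
rel([.5,-.062,.111],87.7)"
```

```text
t 9.325 pos [ 0.5014 -0.0633  0.1423] yang 87.72 F [-0.12 -0.5  -1.63] T [-0.055 -0.127  0.002] op 0.0093 ff 62.7
turn [ 0.0003 -0.0005  0.0004] shift in target axes [0.0014 0.0013 0.0313]
```

>>> drive_tool(
  moves=[
    [[0,0,0],[0,0,0.0015],0.005],
    [[0,0,0],[0,0,0.0015],0.005],
    [[0,0,0],[0,0,0],0.005],
  ],
)

```text
time: 9.7
eef_pos: [0.5014, -0.0634, 0.1393]
tcp_rot: [0.02, 1.0, 0.0, -0.0]
contact_force: [0.1, -0.2, -1.6]
opening: 0.117
finger_force: 62.7
```

```bash
python3 -c "
from h import *
rel([.5,-.062,.111],87.7)"
```

```text
t 9.7 pos [ 0.5014 -0.0634  0.1393] yang 87.72 F [ 0.09 -0.16 -1.64] T [-0.063 -0.066 -0.029] op 0.01 ff 62.7
turn [ 0.0001 -0.0004  0.0004] shift in target axes [0.0015 0.0013 0.0283]
```

In the hole, with low forces. Continuing.

>>> drive_tool(
  moves=[
    [[0,0,0],[0,0,0.002],0.005],
    [[0,0,0],[0,0,0.002],0.005],
    [[0,0,0],[0,0,0.002],0.005],
    [[0,0,0],[0,0,0.002],0.005],
    [[0,0,0],[0,0,0],0.005],
  ],
)

```text
time: 10.32
eef_pos: [0.5014, -0.0634, 0.1313]
tcp_rot: [0.02, 1.0, 0.0, -0.0]
contact_force: [-0.1, -1.3, -0.5]
opening: 0.11
finger_force: 62.7
```

```bash
python3 -c "
from h import *
rel([.5,-.062,.111],87.7)"
```

```text
t 10.325 pos [ 0.5014 -0.0634  0.1313] yang 87.72 F [-0.11 -1.26 -0.47] T [-0.043 -0.034 -0.036] op 0.0094 ff 62.7
turn [ 0.0001 -0.0004  0.0003] shift in target axes [0.0015 0.0014 0.0203]
```

>>> drive_tool(
  moves=[
    [[0,0,0],[0,0,0.002],0.005],
    [[0,0,0],[0,0,0.002],0.005],
    [[0,0,0],[0,0,0.002],0.005],
    [[0,0,0],[0,0,0],0.005],
  ],
)

```text
time: 10.82
eef_pos: [0.5015, -0.0634, 0.1253]
tcp_rot: [0.02, 1.0, 0.0, -0.0]
contact_force: [-0.1, 0.3, 0.1]
opening: 0.115
finger_force: 62.7
```

>>> drive_tool(
  moves=[
    [[0,0,0],[0,0,0.0015],0.005],
    [[0,0,0],[0,0,0.0015],0.005],
    [[0,0,0],[0,0,0],0.005],
  ],
)

```text
time: 11.2
eef_pos: [0.5018, -0.0637, 0.1228]
tcp_rot: [0.02, 1.0, -0.0, 0.0]
contact_force: [-0.4, -1.2, 1.7]
opening: 0.11
finger_force: 63.0
```

```bash
python3 -c "
from h import *
rel([.5,-.062,.111],87.7)"
```

```text
t 11.2 pos [ 0.5018 -0.0637  0.1228] yang 87.73 F [-0.41 -1.18  1.73] T [-0.155 -0.002  0.033] op 0.0094 ff 63.0
turn [-0.0005  0.0007  0.0005] shift in target axes [0.0019 0.0016 0.0118]
```

The bow has met the pin about where expected. Pressing on gently.

>>> drive_tool(
  moves=[
    [[0,0,0],[0,0,0.0015],0.005],
    [[0,0,0],[0,0,0.0015],0.005],
    [[0,0,0],[0,0,0],0.005],
  ],
  grip_force=80,
)

```text
time: 11.58
eef_pos: [0.502, -0.0638, 0.1202]
tcp_rot: [0.02, 1.0, -0.0, 0.0]
contact_force: [-1.1, -2.1, 3.8]
opening: 0.104
finger_force: 81.3
```

>>> drive_tool(
  moves=[
    [[0,0,0],[0,0,0.0015],0.005],
    [[0,0,0],[0,0,0],0.005],
  ],
)

```text
time: 11.82
eef_pos: [0.5018, -0.0638, 0.1184]
tcp_rot: [0.02, 1.0, -0.0, 0.0]
contact_force: [-1.4, -2.2, 3.7]
opening: 0.109
finger_force: 81.1
```

>>> drive_tool(
  moves=[
    [[0,0,0],[0,0,0.0015],0.005],
    [[0,0,0],[0,0,0],0.005],
  ],
)

```text
time: 12.08
eef_pos: [0.5018, -0.0638, 0.1167]
tcp_rot: [0.02, 1.0, -0.0, 0.0]
contact_force: [-1.4, -1.8, 3.0]
opening: 0.112
finger_force: 81.0
```

>>> drive_tool(
  moves=[
    [[0,0,0],[0,-0.0004,0.0015],0.005],
    [[0,0,0],[0,0,0],0.005],
  ],
)

```text
time: 12.32
eef_pos: [0.5016, -0.0639, 0.1148]
tcp_rot: [0.02, 1.0, -0.0, 0.0]
contact_force: [-0.2, -1.9, 1.0]
opening: 0.11
finger_force: 80.9
```

>>> drive_tool(
  moves=[
    [[0,0,0],[0,0,0.0015],0.005],
    [[0,0,0],[0,0,0],0.005],
  ],
)

```text
time: 12.58
eef_pos: [0.5014, -0.0638, 0.1129]
tcp_rot: [0.02, 1.0, 0.0, -0.0]
contact_force: [0.9, -1.0, 0.4]
opening: 0.109
finger_force: 80.7
```

>>> drive_tool(
  moves=[
    [[0,0,0],[0,0,0.0015],0.005],
    [[0,0,0],[0,0,0],0.005],
  ],
)

```text
time: 12.82
eef_pos: [0.5013, -0.0638, 0.1116]
tcp_rot: [0.02, 1.0, 0.0, -0.0]
contact_force: [-0.2, -1.6, 0.8]
opening: 0.111
finger_force: 80.9
```

>>> drive_tool(
  moves=[
    [[0,0,0],[0,0,0.0015],0.005],
    [[0,0,0],[0,0,0.0015],0.005],
    [[0,0,0],[0,0,0],0.005],
  ],
)

```text
time: 13.2
eef_pos: [0.501, -0.0637, 0.1082]
tcp_rot: [0.02, 1.0, 0.0, -0.001]
contact_force: [-0.6, -2.3, -0.9]
opening: 0.108
finger_force: 80.7
```

>>> drive_tool(
  moves=[
    [[0,0,0],[0,0,0.0015],0.005],
    [[0,0,0],[0,0,0.001],0.005],
    [[0,0,0],[0,0,0],0.005],
  ],
)

```text
time: 13.58
eef_pos: [0.5009, -0.0637, 0.106]
tcp_rot: [0.02, 1.0, 0.0, -0.001]
contact_force: [-2.9, -1.3, -1.2]
opening: 0.109
finger_force: 80.7
```

```bash
python3 -c "
from h import *
rel([.5,-.062,.1045],87.7)"
```

```text
t 13.575 pos [ 0.5009 -0.0637  0.106 ] yang 87.72 F [-2.87 -1.28 -1.24] T [-0.176  0.473 -0.011] op 0.0093 ff 80.7
turn [ 0.0004 -0.0017  0.0004] shift in target axes [0.001  0.0016 0.0015]
```

>>> drive_tool(
  moves=[
    [[0,0,0],[0.0005,-0.0003,0.001],0.005],
    [[0,0,0],[0,0,0],0.005],
  ],
)

```text
time: 13.82
eef_pos: [0.5008, -0.0639, 0.1053]
tcp_rot: [0.02, 1.0, 0.0, -0.0]
contact_force: [-2.1, -0.1, -0.8]
opening: 0.11
finger_force: 80.5
```

>>> drive_tool(
  moves=[
    [[0,0,0],[0.0003,0,0.001],0.005],
    [[0,0,0],[0,0,0],0.005],
  ],
)

```text
time: 14.08
eef_pos: [0.5007, -0.064, 0.1044]
tcp_rot: [0.02, 1.0, 0.0, 0.0]
contact_force: [-0.3, 0.1, -0.3]
opening: 0.11
finger_force: 80.5
```

```bash
python3 -c "
from h import *
rel([.5,-.062,.1045],87.7)"
```

```text
t 14.075 pos [ 0.5007 -0.064   0.1044] yang 87.71 F [-0.34  0.1  -0.27] T [-0.014  0.331  0.003] op 0.0094 ff 80.5
turn [0.0003 0.0001 0.0002] shift in target axes [ 0.0008  0.002  -0.0001]
```

>>> drive_tool(
  moves=[
    [[0,0,0],[0,0,0.001],0.005],
    [[0,0,0],[0,0,0],0.005],
  ],
)

```text
time: 14.32
eef_pos: [0.5007, -0.0641, 0.1034]
tcp_rot: [0.02, 1.0, 0.0, -0.0]
contact_force: [-1.0, 0.7, 0.6]
opening: 0.108
finger_force: 80.5
```

```bash
python3 -c "
from h import *
rel([.5,-.062,.1045],87.7)"
```

```text
t 14.325 pos [ 0.5007 -0.0641  0.1034] yang 87.72 F [-1.01  0.7   0.65] T [ 0.059  0.297 -0.025] op 0.0092 ff 80.5
turn [ 0.0001 -0.      0.0003] shift in target axes [ 0.0008  0.002  -0.0011]
```

>>> drive_tool(
  moves=[
    [[0,0,0],[0,0,0],0.014],
    [[0,0,0],[0,0,0],0.022],
    [[0,0,0],[0,0,0],0.035],
    [[0,0,0],[0,0,0],0.035],
    [[0,0,0],[0,0,-0.01],0.035],
  ],
  grip_force=20,
)

```text
time: 14.95
eef_pos: [0.5001, -0.0639, 0.1131]
tcp_rot: [0.02, 1.0, 0.0, -0.001]
contact_force: [-0.2, -0.2, -0.4]
opening: 0.409
finger_force: 0.0
```

>>> drive_tool(
  moves=[
    [[0,0,0],[0,0,-0.02],0.035],
    [[0,0,0],[0,0,-0.04],0.035],
    [[0,0,0],[0,0,-0.05],0.035],
    [[0,0,0],[0,0,-0.02],0.035],
    [[0,0,0],[0,0,0],0.035],
  ],
)

```text
time: 15.58
eef_pos: [0.5019, -0.0645, 0.2465]
tcp_rot: [0.02, 1.0, -0.001, 0.003]
contact_force: [-0.1, -0.2, -0.9]
opening: 0.41
finger_force: 0.0
```

```bash
python3 -c "
from h import *
b=cam('side')
rel([.5,-.062,.1045],87.7)
crop(b,310,130,370,200,8.5,'k.png')"
```

```text
t 15.625 pos [ 0.5009 -0.0642  0.2443] yang 87.72 F [-0.09 -0.07 -1.13] T [-0.018  0.031 -0.026] op 0.0352 ff 0.0
turn [-0.0006  0.0018  0.0004] shift in target axes [0.001  0.0021 0.1398]
```

View pics/k.png

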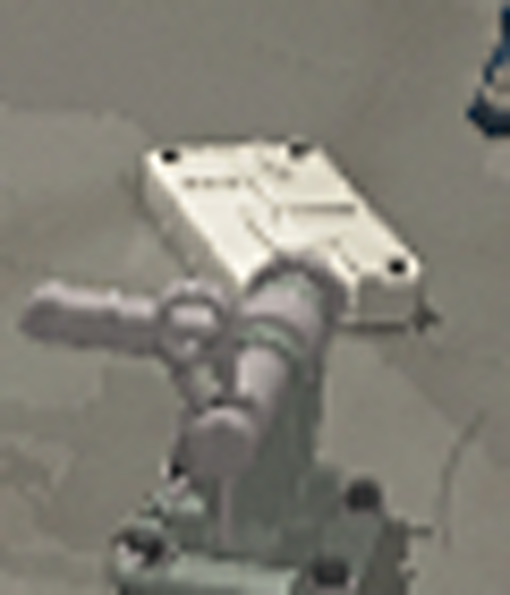

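The clip is on the pin: eye at crop (193,315), leg emerging below the pin down to about (225,540). Checking the seating height numerically.

```bash
python3 -c "
from h import *
b=load('side')
for d in(0,.003,.010):print(d,((proj(b,[[.5005,-.064,.108+d],[.4905,-.0636,.040+d]])-[310,130]+.5)*8.5-.5).round(0).tolist())
a=cam('side')
cv2.imwrite('pics/l.png',cv2.resize(a['image'][155:200,315:355,::-1],(533,600),interpolation=cv2.INTER_CUBIC))"
```

```text
0 [[205.0, 314.0], [220.0, 535.0]]
0.003 [[206.0, 304.0], [221.0, 526.0]]
0.01 [[208.0, 281.0], [223.0, 504.0]]
```

View pics/l.png

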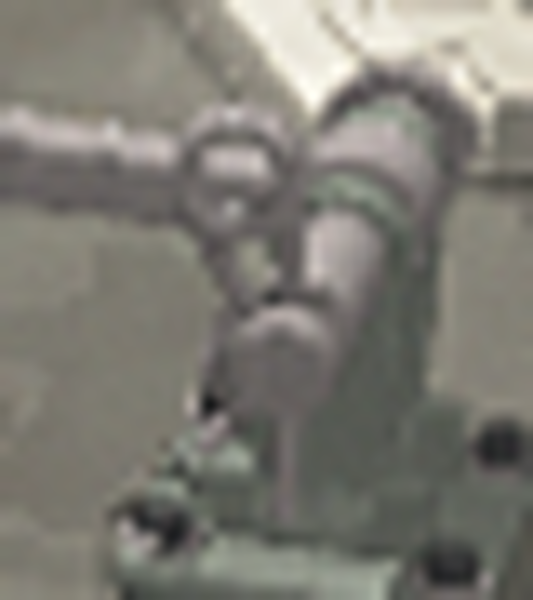

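The eye row matches the home height to within about 1 mm, the leg comes out below the pin, and the bow is over the pin's side. Handing in.

```bash
python3 -c "
from plant import ctrl
print(ctrl.sign_off())"
```

```text
the job is handed in; nothing more can be done
None
```

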